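# Lock the lens bar with its linchpin

## Robot

A 7-joint arm with a two-finger parallel gripper is mounted at the origin on a cart in front of the work surface, level with it; the furniture and walls round the work are solid. World frame = base frame: x ahead of the robot, y to its left, z up, the work surface at z = 0. Lengths are in m, angles in rad, forces in N, time in s.
With the tool pointing down it reaches from about 0.425 to 0.875 m from the base axis. Payload 4.7 kg.
Tool frame: the origin (TCP) lies midway between the tips of the shut fingers; the grasp point (between the pads) lies 19 mm behind it (ctrl.grip_point_offset is the distance from the TCP to the grasp point, in m); z points along the fingers, y is the line along which they close (so a half turn about z gives the same grasp; the last joint's range is limited). The gripper opens to 87 mm and grips with 3 to 60 N. Pads are 19 mm wide; open, the fingers measure 117 mm over their backs; the gripper's body (75 mm by 190 mm) begins 51 mm behind the grasp point.
Start: joints at [1.306, 0.321, -0.07, 1.45, 0.023, 1.371, -0.057], TCP at [0.179, -0.625, 0.223] pointing down, gripper open.
Joint ranges: [-2.86, 2.86], [-0.3, 2.09], [-1.38, 1.24], [0.06, 2.45], [-1.56, 4.7], [0.09, 2.05], [-2.69, 2.69]. Speed limits (rad/s): [2.57, 2.57, 3.14, 3.14, 3.14, 3.14, 3.14].

## Interface

Orientations are given as a rotation vector (axis times angle).
In Python, from bench import ctrl gives the robot as it stands. The module is installed in compiled form; this text tells all that it offers.
- The arm moves only by the shell command python3 -m handwheel 'ROWS' [OPENING] [FORCE]. ROWS is JSON, a list of rows, each an object of numbers: "x", "y", "z": the shift along the tool's x, y, z in m; "wx", "wy", "wz": the turn, a rotation vector about the tool's x, y, z in degrees. A call has 1 to 10 rows; each row is the pose to reach, as a shift and turn from the pose commanded when the call began, along the tool's axes at that moment; what a row does not reach only later rows make up. A row lasts 1/12 s, in which the tool goes at most 41.7 mm and 7.16 degrees, less where a joint would pass 70% of its speed; a pose out of reach is approached as far as the arm can. A call with a gripper value outside its range is refused whole. OPENING is the finger opening in m, from 0 to 0.087, set as the call begins (- or left out, the last holds). The fingers move at their own pace and stop on an object; FORCE is the grip in N (left out, the last holds). Time passes only in rows, so rows that repeat a pose let the fingers close. It gives the time, the measured TCP pose, the force, the opening and the grip force at its end, in the units of the state.
- ctrl.get_state(): the state, without advancing time (a new reading comes with each control period).
- ctrl.get_image(name): name is "scene" or "top" or "wrist"; returns a dict with "image" (420x560x3 uint8, red, green, blue), "K" (3x3 intrinsics, pixels), "world_to_cam" (4x4, takes a point from world to camera coordinates); the wrist camera has in their place "hand_eye" (4x4, takes a point from camera to tool coordinates, whose origin is the TCP and whose axes are the flange's). Camera axes: x right, y down, z forward; pixel columns grow to the right and rows downward; lengths in m; the calibration is good to about 2 mm. A picture is of the moment at which its call begins: read the wrist's pose just before it. There is no depth.
- ctrl.close_job(): hands the job in; it is judged then, once.
The state is a dict: "time": time; "joint_positions": joint angles; "qd": joint speeds; "joint_torque": joint torques, N m; "position": TCP position; "tool_rot": TCP orientation; "ft_force": force on the tool from outside, world axes, zero at the start; "torque": the same for the moment, N m; "grip_width": opening from 0.0 (shut) to 1.0 (fully open); "grip_force": force on a finger pad.
Only numpy, scipy, OpenCV 4.12 (cv2) and the standard library are available. Lean on these libraries where they do the work, as an engineer would, in place of code of your own. Each camera call takes 0.05 s, during which the arm holds its last target. There are 200 camera calls.

## Task

Lock the sliding bar of the dissecting-lens stand with its linchpin: lift the pin out of its wooden block, find the hole near the free end of the bar by feel and gently press the pin down until its head sits fully home on the bar, ring on the side of the bar's free end. Then swing the ring down over the end of the bar as far as it goes and let go. Force nothing, and leave the things standing around where they are.

Things in the scene. Friction and masses are not known exactly. Their poses are not given: they have to be found in the camera images.
- stand: Dissecting-lens stand, fixed; origin on the bench under the MIDDLE place of the bar's hole, z up. Its level steel bar, 22 mm wide (y), 18 mm high, flat top at z = 110 mm, lies along the stand's x; the free end is at -x, the lens (72 mm across, centre x = 155 mm) at +x. Base plate 12 mm high, x 2 to 122 mm, y +-55 mm. Over 40 N between it and the pin or the fingers does damage.
- hole_about (a point): Point on the bar's top face at the hole's MIDDLE place, 110 mm above the stand's origin, axes as the stand's. The square hole, 9 x 9 mm, goes straight down through the bar at y = 0, 14 mm from the free end. The bar is set anywhere from 7 mm in to 7 mm out along x, so the hole is at an UNKNOWN x of -7 to +7 mm from here: find it by touch or sight.
- collar (a point): Top centre of the collar that clamps the bar (44 mm along x, 42 mm wide, 60 mm to +x of the hole's middle place, top 8 mm above the bar's). The bar does not slide under less than 80 N. A spring ball in the +y side of the bar's hole, 10 mm down, rubs on the pin: some 5 to 13 N push it down; at home the ball clicks into the pin's notch.
- block: Wooden parking block, 46 x 46 x 44 mm high, fixed; origin under its centre. The linchpin stands in its square hole (11 x 11 mm, right through), head resting on the top face.
- pin_mid (a point): Centre of the upright steel linchpin (81 mm tall, about 75 g), on its axis 40.5 mm above its foot; z up, the ring on its -x side. Its head's underside is 6.5 mm below this point; the upright grip tab, 22 mm (x) by 10 mm (y), reaches from 7.5 to 40.5 mm above it: pinch it across y. Fully home the underside lies on the bar and this point is 116.5 mm above the bench.
- linchpin: The same linchpin; origin at its foot, axes as pin_mid. From the foot up: square shank 8 x 8 mm, 34 mm long, its last 4 mm tapering to a round foot 4.4 mm across, a notch in its +y face 7 to 12 mm under the head; head base 22 (x) x 14 (y) x 14 mm high; grip tab 33 mm high. Fully home the shank sticks out 16 mm under the bar.
- ring_hinge (a point): Middle of the ring's hinge axis, which lies along the pin's y, 9.5 mm to -x of the pin's axis, 5 mm above the head's underside. The ring is 4 mm wire, 36 mm long from the hinge and 52 mm wide between side wires' centres, widest 20 mm from the hinge; when it closes its sides pass 13 mm clear of the bar's sides.
- ring (a joint): Angle (rad) of the ring about its hinge: 0 = closed, hanging straight down along the shank's -x side with the bar's end inside the ring; 1.57 = sticking out level to -x; stop at 2.0. Starts at 1.5 to 1.85. The hinge is stiff (0.05 N m, about 2 N at the ring's side) and stays where it is left.
- eyepiece: Black microscope eyepiece, 30 mm across, 42 mm high, loose bystander; origin under its centre.
- dropper: Amber dropper bottle, 33 mm across, 100 mm high, loose bystander; origin under its centre.
- pot: White screw pot with black lid, 33 mm across, 49 mm high, loose bystander; origin under its centre.

How it is judged:
On the way:
1. the linchpin is pushed fully home in the bar's hole, its ring still open (z of pin_mid in the frame of stand between 0.113 and 0.119 m and x of pin_mid in the frame of stand between -0.012 and 0.012 m and y of pin_mid in the frame of stand between -0.004 and 0.004 m and angle between pin_mid's own z axis and vertical below 0.09 rad and value of joint ring above 1 rad), for 0.2 s.
At the end, for the whole second after the job is handed in: The pin stands upright (within 5 degrees) in the bar's hole with its head within 2.5 mm of the bar's top, its ring is closed round the bar's end (within 0.15 rad of its stop), all at rest and let go (z of pin_mid in the frame of stand between 0.113 and 0.119 m and x of pin_mid in the frame of stand between -0.012 and 0.012 m and y of pin_mid in the frame of stand between -0.004 and 0.004 m and angle between pin_mid's own z axis and vertical below 0.09 rad and value of joint ring below 0.15 rad and linear speed of linchpin below 0.01 m/s); the robot touches nothing.
It fails at once if more than 40 N between linchpin and stand (contact force between linchpin and stand above 40 N).
It fails at once if more than 40 N between fingers and stand (contact force between the fingers and stand above 40 N).
It fails at once if a bystander is moved more than 30 mm (distance of any of eyepiece, dropper, pot from where it was at the start of the episode above 0.03 m).
It also fails if it takes over 54 s, if anything falls off the work surface, if the arm or the gripper's body presses on something with over 40 N, if the wrist force passes 120 N, or if a joint passes its speed limit or range.

## Working session

There is one attempt and no reset: what is moved stays moved. The work goes in short steps, Python scripts to look and compute and a shell command to move; the robot and the scene stay as the last step left them, time stands still between calls to the robot, and variables do not carry over. Pictures are saved under pics/ and viewed, at most 10 in all, crops included, and the job is handed in when it is done.

```bash
mkdir -p pics; cat > h.py <<'E'
import numpy as np,cv2
from bench import ctrl
from scipy.spatial.transform import Rotation as R
def cam(n):
    s=ctrl.get_state(); d=ctrl.get_image(n); K=np.array(d["K"])
    if n=="wrist":
        T=np.eye(4);T[:3,:3]=R.from_rotvec(s["tool_rot"]).as_matrix();T[:3,3]=s["position"]
        C=T@np.array(d["hand_eye"])
    else: C=np.linalg.inv(np.array(d["world_to_cam"]))
    return np.array(d["image"]),K,C
def ray(K,C,uv):
    v=C[:3,:3]@np.linalg.inv(K)@np.array([uv[0],uv[1],1.]);return C[:3,3],v
def onz(K,C,uv,z):
    o,v=ray(K,C,uv);return o+v*(z-o[2])/v[2]
def proj(K,C,p):
    q=np.linalg.inv(C)@np.append(p,1);q=K@q[:3];return q[:2]/q[2]
def save(n,im):cv2.imwrite("pics/"+n,im[...,::-1])
E
python3 - <<'E'
from h import *
s=ctrl.get_state();print({k:np.round(v,3) for k,v in s.items()},ctrl.grip_point_offset);print(R.from_rotvec(s["tool_rot"]).as_matrix().round(3))
ims=[]
for n in("scene","top","wrist"):
    im,K,C=cam(n);save(n+"0.png",im);print(n,K.round(1).tolist(),C.round(3).tolist());np.savez(n+"0.npz",im=im,K=K,C=C)
E
```

```text
{'time': np.float64(0.0), 'joint_positions': array([ 1.306,  0.322, -0.07 ,  1.452,  0.023,  1.371, -0.057]), 'qd': array([ 0.002, -0.001, -0.   ,  0.002,  0.001, -0.001, -0.   ]), 'joint_torque': array([-1.0000e-03, -4.9129e+01, -4.0400e-01, -3.1253e+01, -6.4000e-02,
        4.4000e-02,  0.0000e+00]), 'position': array([ 0.179, -0.624,  0.221]), 'tool_rot': array([-3.109e+00, -4.360e-01,  1.000e-03]), 'ft_force': array([-0.442,  0.11 ,  0.002]), 'torque': array([-0.009, -0.008, -0.036]), 'grip_force': np.float64(0.0), 'grip_width': np.float64(1.0)} 0.0187
[[ 0.961  0.275 -0.001]
 [ 0.275 -0.961  0.002]
 [-0.    -0.002 -1.   ]]
scene [[412.6, 0.0, 274.7], [0.0, 412.6, 199.5], [0.0, 0.0, 1.0]] [[0.813, -0.225, 0.536, 0.044], [-0.581, -0.346, 0.737, -0.641], [0.019, -0.911, -0.412, 0.486], [0.0, 0.0, 0.0, 1.0]]
top [[425.9, 0.0, 284.1], [0.0, 425.9, 211.6], [0.0, 0.0, 1.0]] [[-0.001, -0.999, 0.045, 0.475], [-1.0, 0.001, 0.001, -0.004], [-0.001, -0.045, -0.999, 0.989], [0.0, 0.0, 0.0, 1.0]]
wrist [[345.2, 0.0, 280.7], [0.0, 345.2, 213.0], [0.0, 0.0, 1.0]] [[0.274, -0.924, -0.268, 0.253], [-0.962, -0.263, -0.074, -0.604], [-0.002, 0.278, -0.96, 0.382], [0.0, 0.0, 0.0, 1.0]]
```

View pics/top0.png

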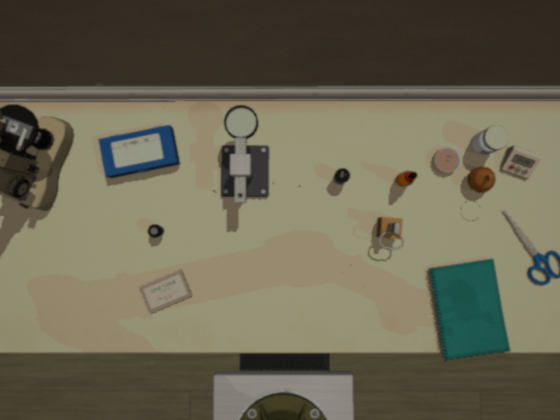

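View pics/scene0.png

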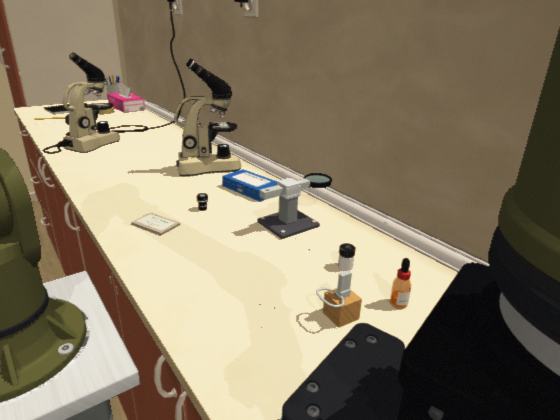

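The top view shows the stand at about (240,170) with the bar's free end at about (240,202). The block and pin are at (390,228), with the ring towards the robot. The pot is at (342,176), the dropper at (406,178) and the eyepiece at (155,231).

```bash
python3 - <<'E'
from h import *
d=np.load("top0.npz");im,K,C=d["im"],d["K"],d["C"]
w=np.load("wrist0.npz")["im"]
g=lambda a:(255*(a/255.)**.6).astype(np.uint8)
a=cv2.resize(g(im[95:215,200:290]),None,fx=4,fy=4,interpolation=cv2.INTER_CUBIC)[:480]
b=cv2.resize(g(im[200:270,350:420]),None,fx=5,fy=5,interpolation=cv2.INTER_CUBIC)
m=np.zeros((600,800,3),np.uint8);m[:480,:360]=a;m[:350,370:720]=b
save("crop.png",m);save("wristg.png",g(w))
for uv,z in(((240,202),.11),((240,121),.11),((240,163),.118),((390,228),.125),((342,175),.049),((406,178),.1),((155,231),.042)):print(uv,onz(K,C,uv,z).round(3))
E
```

```text
(240, 202) [0.535 0.088 0.11 ]
(240, 121) [0.704 0.089 0.11 ]
(240, 163) [0.615 0.087 0.118]
(390, 228) [ 0.481 -0.218  0.125]
(342, 175) [ 0.599 -0.132  0.049]
(406, 178) [ 0.585 -0.259  0.1  ]
(155, 231) [0.475 0.284 0.042]
```

View pics/crop.png

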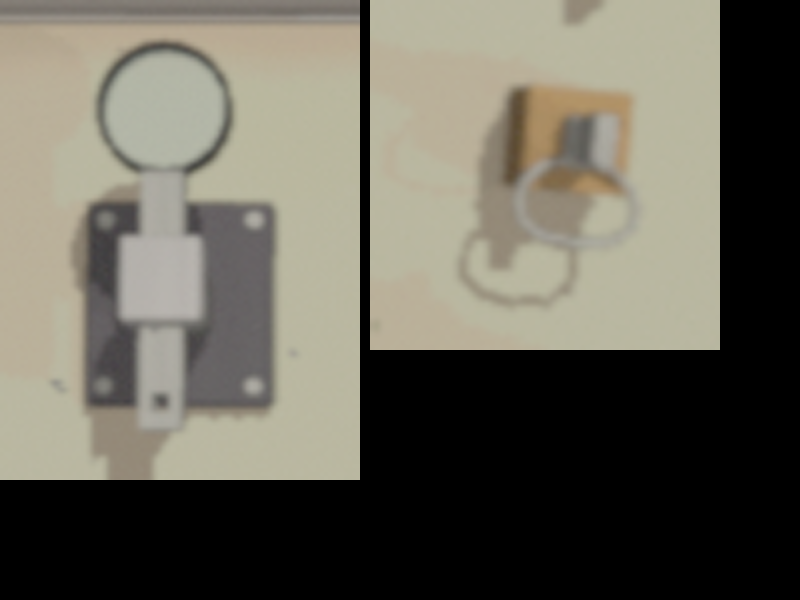

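View pics/wristg.png

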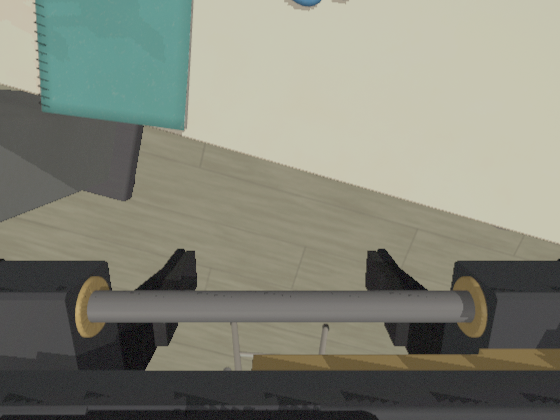

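The top crop shows the bar's square hole at top pixel (240,195), with the stand aligned to world axes. The block is turned about -5° and its ring lies on the robot side. The wrist picture doesn't show the work yet, so I'm moving above the block for a wrist view.

```bash
python3 -m handwheel '[{"x":0.38,"y":-0.31,"z":-0.03,"wz":21},{"x":0.38,"y":-0.31,"z":-0.03,"wz":21},{"x":0.38,"y":-0.31,"z":-0.03,"wz":21},{"x":0.38,"y":-0.31,"z":-0.03,"wz":21},{"x":0.38,"y":-0.31,"z":-0.03,"wz":21},{"x":0.38,"y":-0.31,"z":-0.03,"wz":21},{"x":0.38,"y":-0.31,"z":-0.03,"wz":21},{"x":0.38,"y":-0.31,"z":-0.03,"wz":21},{"x":0.38,"y":-0.31,"z":-0.03,"wz":21},{"x":0.38,"y":-0.31,"z":-0.03,"wz":21}]'
python3 - <<'E'
from h import *
im,K,C=cam("wrist");s=ctrl.get_state();Rm=R.from_rotvec(s["tool_rot"]).as_matrix()
print(s["time"],s["position"],Rm.round(3).tolist())
np.savez("w1.npz",im=im,K=K,C=C);save("w1.png",(255*(im/255.)**.7).astype(np.uint8))
E
```

```text
0.2 [ 0.17873987 -0.62457986  0.221848  ] [[0.961, 0.275, -0.0], [0.275, -0.961, 0.001], [-0.0, -0.001, -1.0]]invalid input at $[0]: expected keys x, y, z, wx, wy, wz
```

View pics/w1.png

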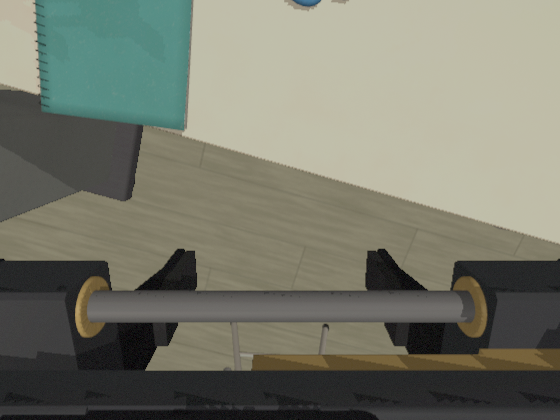

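The rows need all six keys, so the arm hasn't moved and the view is the same.

```bash
python3 -m handwheel '[{"x":0.38,"y":-0.31,"z":-0.03,"wx":0,"wy":0,"wz":21},{"x":0.38,"y":-0.31,"z":-0.03,"wx":0,"wy":0,"wz":21},{"x":0.38,"y":-0.31,"z":-0.03,"wx":0,"wy":0,"wz":21},{"x":0.38,"y":-0.31,"z":-0.03,"wx":0,"wy":0,"wz":21},{"x":0.38,"y":-0.31,"z":-0.03,"wx":0,"wy":0,"wz":21},{"x":0.38,"y":-0.31,"z":-0.03,"wx":0,"wy":0,"wz":21},{"x":0.38,"y":-0.31,"z":-0.03,"wx":0,"wy":0,"wz":21},{"x":0.38,"y":-0.31,"z":-0.03,"wx":0,"wy":0,"wz":21},{"x":0.38,"y":-0.31,"z":-0.03,"wx":0,"wy":0,"wz":21},{"x":0.38,"y":-0.31,"z":-0.03,"wx":0,"wy":0,"wz":21}]' && python3 - <<'E'
from h import *
im,K,C=cam("wrist");s=ctrl.get_state();Rm=R.from_rotvec(s["tool_rot"]).as_matrix()
print(s["time"],s["position"],Rm.round(3).tolist())
np.savez("w1.npz",im=im,K=K,C=C);save("w2.png",(255*(im/255.)**.7).astype(np.uint8))
E
```

```text
time: 1.03
position: [0.417, -0.2816, 0.2483]
tool_rot: [3.138, -0.138, 0.0]
ft_force: [0.7, -1.1, 0.3]
grip_width: 0.999
grip_force: 0.0
1.0833 [ 0.42334091 -0.27233667  0.24907182] [[0.997, -0.075, 0.005], [-0.075, -0.997, 0.004], [0.004, -0.004, -1.0]]
```

View pics/w2.png

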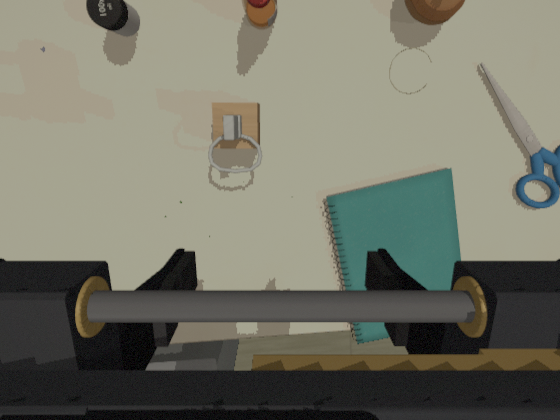

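The wrist view shows the block at (236,126), square with the image. The tab is at (232,127) and the ring at (235,153). I'll measure these numerically.

```bash
python3 - <<'E'
from h import *
d=np.load("w1.npz");im,K,C=d["im"],d["K"],d["C"]
x0,y0=195,90;r=im[y0:185,x0:280];hsv=cv2.cvtColor(r,cv2.COLOR_RGB2HSV)
wood=((hsv[...,1]>110)&(hsv[...,0]<25)).astype(np.uint8)
n,l,st,ce=cv2.connectedComponentsWithStats(wood);i=1+st[1:,4].argmax();print(st[i])
cs,_=cv2.findContours((l==i).astype(np.uint8),0,2);h=cv2.convexHull(cs[0]);
q=cv2.approxPolyDP(h,3,True)[:,0]+[x0,y0]
for p in q:print(p,onz(K,C,p,.044).round(4))
grey=((hsv[...,1]<60)).astype(np.uint8)
for v in range(108,152,2):print(v,' '.join('%3d/%2d'%(a.mean(),b) for a,b in zip(im[v,212:260:2].astype(int),hsv[v-y0,212-x0:260-x0:2,1])))
E
```

```text
[  17   13   48   41 1166]
[258 104] [ 0.5043 -0.2664  0.044 ]
[259 143] [ 0.4658 -0.2633  0.044 ]
[214 139] [ 0.474  -0.2173  0.044 ]
[212 103] [ 0.5094 -0.2203  0.044 ]
108  97/109  92/123  91/124  94/122  94/122  96/122  96/123  96/121  96/123  97/121  96/123  96/122  96/121  96/122  96/122  97/122  95/124  96/123  96/121  95/124  96/122  97/122  95/124  45/130
110  98/106  92/123  91/123  92/123  92/123  92/124  94/122  97/124  97/122  96/123  97/124  96/123  97/122  97/124  97/124  98/122  97/122  97/122  97/122  97/121  97/121  97/122  98/124  44/134
112 100/106  93/123  93/125  94/121  92/124  93/123  93/122  93/122  93/123  93/122  93/122  97/124  97/124  97/124  98/124  97/124  97/124  97/124  97/122  97/122  97/122  97/124  97/122  43/134
114 105/92  92/121  91/124  92/121  91/124  91/124  88/119  83/117  82/112  83/111  82/113  88/108  88/109  88/108  89/120  95/122  95/124  95/124  94/125  96/122  95/124  96/122  95/122  44/132
116 104/93  90/124  90/121  90/123  89/124  84/123 112/24 114/26 116/25 117/23 113/24  62/27  59/25 113/24  69/28  91/121  93/123  93/123  93/122 
[... 2474 characters left out ...]
62/129  58/131  58/129  58/129  58/129  58/126  57/132  59/124  57/132  90/123  92/123  92/124  92/123  92/124  91/125  52/129  50/118  93/26 121/22  88/35
146 110/24  65/65  58/129  90/123  64/133  57/127  57/132  57/127  57/127  57/127  58/131  59/129  78/127  94/123  94/122  95/123  93/126  94/125  95/121  93/123  53/133  53/113  99/27 120/23
148  96/26  85/92  88/94  88/94  76/87  69/97  69/96  69/94  69/94  68/97  71/92  70/93  87/104  90/102  91/102  90/102  90/102  90/100  89/101  90/105  86/102  67/91  65/81 119/25
150  84/32  85/66  86/65  86/68  86/65  85/68  86/65  86/65  87/64  86/65  87/67  86/65  86/65  86/66  86/68  86/68  87/67  87/65  86/65  87/65  86/66  86/68  86/65 111/24
```

```bash
python3 - <<'E'
from h import *
d=np.load("w1.npz");K,C=d["K"],d["C"];print(C.round(4).tolist())
for p in((223.5,115),(232.8,115),(223.5,139),(232.8,139),(228.2,127)):print(p,onz(K,C,p,.091).round(4))
t=np.load("top0.npz");K2,C2=t["K"],t["C"]
print("top tab",onz(K2,C2,(350+605/5,200+138/5-200*0-0),.091).round(4) , onz(K2,C2,(350+(605-370)/5,200+138/5),.091).round(4))
print("block top mid",onz(K2,C2,(350+(580-370)/5,200+139/5),.044).round(4))
# hole and bar in top view
im=t["im"]
for v in range(186,206):print(v,' '.join('%3d'%a.mean() for a in im[v,230:252].astype(int)))
for u,v in((240,195),(240,202.5),(240,200)):print(onz(K2,C2,(u,v),.11).round(4))
E
```

```text
[[-0.0893, -0.9566, -0.2773, 0.4937], [-0.996, 0.0857, 0.0251, -0.2885], [-0.0002, 0.2784, -0.9605, 0.409], [0.0, 0.0, 0.0, 1.0]]
(223.5, 115) [ 0.4964 -0.2378  0.091 ]
(232.8, 115) [ 0.4957 -0.246   0.091 ]
(223.5, 139) [ 0.4758 -0.235   0.091 ]
(232.8, 139) [ 0.475  -0.2433  0.091 ]
(228.2, 127) [ 0.4858 -0.2406  0.091 ]
top tab [ 0.4815 -0.3969  0.091 ] [ 0.4817 -0.2411  0.091 ]
block top mid [ 0.4816 -0.2424  0.044 ]
186  32  31  32  46  81 113 128 130 129 128 126 128 130 128 123  98  61  41  44  53  55  54
187  31  32  32  47  80 113 128 130 129 127 127 129 130 129 122  99  61  43  50  54  53  55
188  31  32  33  46  82 113 127 130 129 127 126 127 129 128 123  99  65  49  51  55  54  54
189  33  31  34  46  80 113 127 129 128 128 126 127 128 128 123 101  65  52  54  55  54  56
190  30  32  34  45  81 112 126 129 129 128 127 128 128 127 124 102  68  54  53  54  54  54
191  32  33  31  47  81 112 126 129 128 127 126 127 128 127 122 100  68  54  54  54  55  56
192  31  33  33  46  81 113 126 125 122 120 118 120 123 125 119  96  66  53  54  53  53  54
193  31  31  34  48  81 113 124
[... 533 characters left out ...]
 89  93 107 122 129 130 129 127 126 128 127 127 119 101  96 113 124 127 128 125
200  88  89  89  93 106 122 128 130 128 128 126 127 128 126 119 109 113 128 137 137 138 136
201  90  88  91  93 104 116 121 122 121 121 121 121 122 121 115 111 121 134 138 139 138 138
202  90  88  89  91  96 100 100 100  99  98  98  99 103 110 111 116 127 136 139 139 139 139
203  88  89  88  89  91  91  89  89  88  90  89  92 109 123 129 131 136 138 140 139 139 140
204  89  90  89  89  90  89  89  89  88  88  91  99 119 134 137 138 139 140 139 139 140 139
205  90  89  89  90  89  89  89  89  91  91  98 114 130 138 140 139 138 139 139 139 139 140
[0.5492 0.0879 0.11  ]
[0.5336 0.0879 0.11  ]
[0.5388 0.0879 0.11  ]
```

```bash
python3 -m handwheel '[{"x":0.0575,"y":-0.0355,"z":0.03,"wx":0,"wy":0,"wz":1.2},{"x":0.0575,"y":-0.0355,"z":0.06,"wx":0,"wy":0,"wz":1.2},{"x":0.0575,"y":-0.0355,"z":0.09,"wx":0,"wy":0,"wz":1.2},{"x":0.0575,"y":-0.0355,"z":0.11,"wx":0,"wy":0,"wz":1.2},{"x":0.0575,"y":-0.0355,"z":0.11,"wx":0,"wy":0,"wz":1.2},{"x":0.0575,"y":-0.0355,"z":0.11,"wx":0,"wy":0,"wz":1.2},{"x":0.0575,"y":-0.0355,"z":0.11,"wx":0,"wy":0,"wz":1.2}]' && python3 - <<'E'
from h import *
im,K,C=cam("wrist");s=ctrl.get_state();Rm=R.from_rotvec(s["tool_rot"]).as_matrix()
print(s["time"],s["position"],s["ft_force"],Rm.round(4).tolist())
np.savez("w3.npz",im=im,K=K,C=C);save("w3.png",(255*(im/255.)**.7).astype(np.uint8))
T=np.eye(4);T[:3,:3]=Rm;T[:3,3]=s["position"]
print(proj(K,C,(.484,-.241,.091)),proj(K,C,s["position"]))
E
```

```text
time: 1.67
position: [0.4774, -0.2542, 0.1397]
tool_rot: [3.136, -0.172, 0.003]
ft_force: [1.0, 0.1, 0.9]
grip_width: 1.0
grip_force: 0.0
1.7167 [ 0.47771555 -0.25435925  0.14019039] [0.80681066 0.03365831 0.35176315] [[0.994, -0.1095, 0.003], [-0.1095, -0.994, -0.0021], [0.0032, 0.0017, -1.0]]
[259.0832314  229.87729336] [280.98754722 270.13746186]
```

View pics/w3.png

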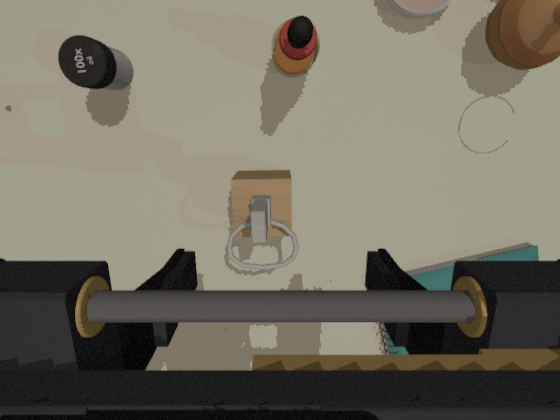

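The wrist view shows the block at (262,203), the tab at (260,218) and the ring below it, all between the fingers.

```bash
python3 - <<'E'
from h import *
d=np.load("w3.npz");im,K,C=d["im"],d["K"],d["C"]
for v in range(190,250,2):print(v,' '.join('%3d'%a.mean() for a in im[v,244:278].astype(int)))
for p in((252,205),(259.5,212)):print(onz(K,C,p,.091).round(4))
E
```

```text
190  88  88  87  90  90  90  91  89  91  90  90  90  90  88  92  92  92  93  93  92  92  93  93  92  92  93  93  93  92  93  92  93  92  93
192  88  88  87  88  89  88  88  87  89  88  87  88  87  87  88  86  92  93  94  94  92  92  91  93  93  91  91  92  92  92  91  92  92  91
194  87  87  86  87  87  87  86  86  86  86  86  83  84  83  82  83  83  83  82  85  85  86  85  87  88  89  91  90  89  90  89  90  90  90
196  85  85  86  85  86  85  86  84  71  61  63  64  63  64  63  63  63  63  63  64  63  63  65  64  63  64  75  86  88  88  89  89  89  88
198  84  85  83  83  84  84  83  79  63  67  68  70  70  69  67  70  69  68  69  69  70  72  75  78  72  69  65  85  87  86  87  88  88  87
200  86  84  85  84  84  85  58  77  94  94  73  66  63  63  63  63  63  64  63  64  64  64  72  99 107  98  67  86  90  90  89  90  90  89
202  86  86  86  86  85  85  59  75  95  72  64  64  64  64  62  63  64  63  64  63  64  66  64  77 104 100  67  85  90  89  89  90  89  88
204  86  86  86  86  72  69  54  63  71  62  64  65  63  65  63  64  63  64  64  65  66  67  59  79 106 101  68  87  91 
[... 2451 characters left out ...]
 110 110 110 110 110 110 110 109 106  99  76  81  83  82  83  83  83  82  83  82  82  83
242  83  83  82  83  82  82  82  81  84  94  94  94  94  94  95  93  92  94  93  93  92  87  83  82  83  83  82  83  82  82  82  82  82  82
244  83  83  82  83  83  81  83  84  83  82  83  82  83  83  83  82  81  82  82  83  83  83  82  83  82  83  82  83  83  83  82  82  82  82
246  82  82  82  82  82  83  82  82  82 105 109 108 109 122 124 124 124 111  87 105 108 110 109 122 125 125  91  83 105 108 108  87  82  83
248  82  83  83  82  82  81  83  82  83 119 124 124 125 125 124 124 124 124 124 124 125 125 124 124 124 125 125 124 124 125 124 112 109  87
[ 0.5008 -0.2387  0.091 ]
[ 0.4958 -0.2428  0.091 ]
```

```bash
python3 -m handwheel '[{"x":0.0058,"y":-0.0144,"z":0.01,"wx":0,"wy":0,"wz":-1},{"x":0.0058,"y":-0.0144,"z":0.03,"wx":0,"wy":0,"wz":-1},{"x":0.0058,"y":-0.0144,"z":0.05,"wx":0,"wy":0,"wz":-1},{"x":0.0058,"y":-0.0144,"z":0.07,"wx":0,"wy":0,"wz":-1},{"x":0.0058,"y":-0.0144,"z":0.078,"wx":0,"wy":0,"wz":-1},{"x":0.0058,"y":-0.0144,"z":0.078,"wx":0,"wy":0,"wz":-1},{"x":0.0058,"y":-0.0144,"z":0.078,"wx":0,"wy":0,"wz":-1}]' && python3 -m handwheel '[{"x":0,"y":0,"z":0,"wx":0,"wy":0,"wz":0},{"x":0,"y":0,"z":0,"wx":0,"wy":0,"wz":0},{"x":0,"y":0,"z":0,"wx":0,"wy":0,"wz":0},{"x":0,"y":0,"z":0,"wx":0,"wy":0,"wz":0},{"x":0,"y":0,"z":0,"wx":0,"wy":0,"wz":0},{"x":0,"y":0,"z":0,"wx":0,"wy":0,"wz":0},{"x":0,"y":0,"z":0,"wx":0,"wy":0,"wz":0},{"x":0,"y":0,"z":0,"wx":0,"wy":0,"wz":0},{"x":0,"y":0,"z":0,"wx":0,"wy":0,"wz":0},{"x":0,"y":0,"z":0,"wx":0,"wy":0,"wz":0}]' 0.004 25
```

```text
time: 2.3
position: [0.4847, -0.2392, 0.0606]
tool_rot: [3.138, -0.142, 0.001]
ft_force: [-1.0, 0.6, 0.7]
grip_width: 1.0
grip_force: 0.0
time: 3.13
position: [0.484, -0.2395, 0.0599]
tool_rot: [3.138, -0.143, -0.0]
ft_force: [0.1, -0.8, -0.5]
grip_width: 0.328
grip_force: 0.0
```

```bash
python3 -m handwheel '[{"x":0,"y":0,"z":0,"wx":0,"wy":0,"wz":0},{"x":0,"y":0,"z":0,"wx":0,"wy":0,"wz":0},{"x":0,"y":0,"z":0,"wx":0,"wy":0,"wz":0},{"x":0,"y":0,"z":0,"wx":0,"wy":0,"wz":0},{"x":0,"y":0,"z":0,"wx":0,"wy":0,"wz":0},{"x":0,"y":0,"z":0,"wx":0,"wy":0,"wz":0}]'
```

```text
time: 3.63
position: [0.484, -0.2395, 0.0599]
tool_rot: [3.138, -0.143, -0.0]
ft_force: [-0.4, 0.1, -0.8]
grip_width: 0.115
grip_force: 25.0
```

```bash
python3 -m handwheel '[{"x":0,"y":0,"z":-0.015,"wx":0,"wy":0,"wz":0},{"x":0,"y":0,"z":-0.045,"wx":0,"wy":0,"wz":0},{"x":0,"y":0,"z":-0.08,"wx":0,"wy":0,"wz":0},{"x":0,"y":0,"z":-0.115,"wx":0,"wy":0,"wz":0},{"x":0,"y":-0.02,"z":-0.14,"wx":0,"wy":0,"wz":-1},{"x":-0.002,"y":-0.05,"z":-0.14,"wx":0,"wy":0,"wz":-2},{"x":-0.004,"y":-0.09,"z":-0.14,"wx":0,"wy":0,"wz":-3},{"x":-0.006,"y":-0.13,"z":-0.14,"wx":0,"wy":0,"wz":-4},{"x":-0.007,"y":-0.165,"z":-0.14,"wx":0,"wy":0,"wz":-5},{"x":-0.007,"y":-0.18,"z":-0.14,"wx":0,"wy":0,"wz":-5}]'
```

```text
time: 4.47
position: [0.4934, -0.0534, 0.2003]
tool_rot: [-3.14, -0.006, -0.001]
ft_force: [1.8, 0.7, -1.0]
grip_width: 0.114
grip_force: 25.0
```

```bash
python3 -m handwheel '[{"x":0.007,"y":-0.03,"z":0,"wx":0,"wy":0,"wz":0},{"x":0.007,"y":-0.07,"z":0,"wx":0,"wy":0,"wz":0},{"x":0.007,"y":-0.11,"z":0,"wx":0,"wy":0,"wz":0},{"x":0.007,"y":-0.14,"z":0,"wx":0,"wy":0,"wz":0},{"x":0.007,"y":-0.1475,"z":0,"wx":0,"wy":0,"wz":0},{"x":0.007,"y":-0.1475,"z":0,"wx":0,"wy":0,"wz":0},{"x":0.007,"y":-0.1475,"z":0,"wx":0,"wy":0,"wz":0},{"x":0.007,"y":-0.1475,"z":0,"wx":0,"wy":0,"wz":0}]' && python3 - <<'E'
from h import *
im,K,C=cam("wrist");s=ctrl.get_state();Rm=R.from_rotvec(s["tool_rot"]).as_matrix()
print(s["time"],s["position"],s["ft_force"],Rm.round(4).tolist())
np.savez("w4.npz",im=im,K=K,C=C);save("w4.png",(255*(im/255.)**.7).astype(np.uint8))
print(proj(K,C,(.5494,.0879,.11)))
E
```

```text
time: 5.13
position: [0.5012, 0.0858, 0.1997]
tool_rot: [3.14, -0.01, -0.001]
ft_force: [0.3, 0.3, -1.2]
grip_width: 0.115
grip_force: 25.0
5.1833 [0.50120079 0.08561697 0.19970905] [-0.45792262 -0.07552915 -0.94633611] [[1.0, -0.0071, -0.0005], [-0.0071, -1.0, -0.0009], [-0.0004, 0.0009, -1.0]]
[277.08756791 154.42136453]
```

View pics/w4.png

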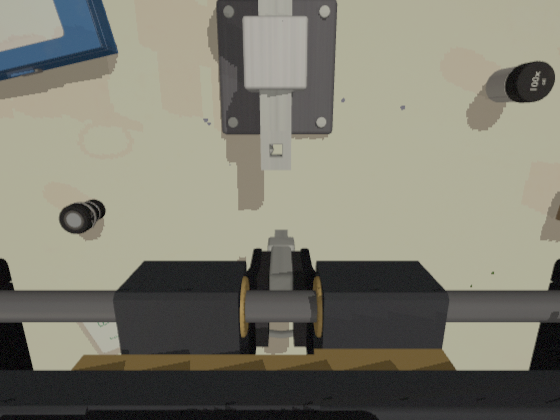

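The wrist view shows the bar's hole at about (277,149), the bar's end at row 169, and the pin in the fingers with its head at (281,237).

```bash
python3 - <<'E'
from h import *
d=np.load("w4.npz");im,K,C=d["im"],d["K"],d["C"]
for v in range(140,173,2):print(v,' '.join('%3d'%a.mean() for a in im[v,256:298].astype(int)))
for v in(95,100,110,120,130):
    r=im[v,255:300].mean(1);e=np.where(r>85)[0]+255;print(v,e[0],e[-1])
for p in((276.5,149.5),(276,168.5)):print(onz(K,C,p,.11).round(4))
for v in range(226,256,2):print(v,' '.join('%3d'%a.mean() for a in im[v,262:302].astype(int)))
E
```

```text
140  96  96  96  95 112 129 131 130 131 131 131 130 131 132 130 128 129 129 129 128 128 127 128 129 129 127 129 129 129 129 128 128 130 130 130 137 142 142 142 141 142 142
142  96  96  96  96 112 129 131 131 130 131 130 130 131 132 130 128 128 129 128 128 127 128 128 129 129 128 128 128 129 128 129 129 129 129 131 139 142 142 142 142 142 142
144  96  96  96  96 112 129 130 130 130 131 130 130 128 102  91 104  98 123 127 127 127 126 127 126 126 126 110 126 129 129 128 129 129 130 131 141 142 143 142 142 143 142
146  96  96  96  97 112 129 130 129 129 130 130 130 128  91  68  62  67 135 142 143 142 142 142 142 142 142 110 125 129 129 128 128 129 129 130 140 142 142 142 142 142 143
148  97  96  96  96 113 129 130 130 130 130 130 130 129  96  74  69  63 102 137 143 142 142 142 142 142 142 111 125 128 129 128 129 129 128 130 140 142 142 143 142 142 142
150  96  96  97  96 112 129 130 130 130 131 130 130 131 106 117 113  99 110 138 142 142 142 143 142 142 143 111 126 128 128 128 129 129 130 131 140 143 142 142 142 142 142
152  96  96  95  95 112 129 131 130 130 130 130 130 131 102  95  86 
[... 3688 characters left out ...]
 121 114 108 104 137 143 142 143 141 142 143
248 139 143 142 142 142 111 103 111 120  87  63  69  75  74  75  73  73  72  71  73  74  75  77  75  77  77  75  75  82 118 116 106  91 135 142 143 142 142 130 109
250 109 117 117 117 116  90  85  90  97  64  62  72  74  74  74  73  73  72  72  74  75  75  77  76  77  76  76  77  74  96  94  85  86 113 117 117 116 116  63  16
252  13   8  10  10  12  14  11  13  12  49  62  72  74  74  74  73  73  72  73  73  74  75  77  76  77  76  76  77  75  34  11  13  13  10   8  10   9  12  10   4
254   9  11  10  11  11  10  12  13  20  51  64  73  73  74  73  74  72  72  73  74  75  75  76  76  76  76  76  76  77  38  13  11  11  11  13  11  13  12   5   8
```

```bash
python3 - <<'E'
from h import *
d=np.load("w4.npz");im,K,C=d["im"],d["K"],d["C"]
print(C.round(4).tolist())
h=onz(K,C,(275.6,150.3),.11);print("hole",h)
for z in(.152,.154,.156):
  e=onz(K,C,(280.9,229.6),z);p=e-[.004,0,0];print(z,"pin",p,"d",h-p, "w",onz(K,C,(287.3,232),z)[1]-onz(K,C,(274.4,232),z)[1])
print(onz(K,C,(275.4,168.9),.11),onz(K,C,(275.5,100),.11))
for u,v in((260.2,96),(291.2,96),(260.2,166),(290.6,166)): print(onz(K,C,(u,v),.11).round(4))
E
```

```text
[[-0.0082, -0.9603, -0.279, 0.5782], [-1.0, 0.0079, 0.002, 0.0852], [0.0003, 0.279, -0.9603, 0.3604], [0.0, 0.0, 0.0, 1.0]]
hole [0.55234291 0.08893458 0.11      ]
0.152 pin [0.50265985 0.0855367  0.152     ] d [ 0.04968306  0.00339789 -0.042     ] w -0.008239716018569307
0.154 pin [0.50334693 0.08553303 0.154     ] d [ 0.04899598  0.00340155 -0.044     ] w -0.008160626901524068
0.156 pin [0.50403401 0.08552937 0.156     ] d [ 0.0483089   0.00340522 -0.046     ] w -0.008081537784478843
[0.53894674 0.08924489 0.11      ] [0.5866556  0.08858182 0.11      ]
[0.5894 0.0991 0.11  ]
[0.5892 0.0778 0.11  ]
[0.5412 0.1003 0.11  ]
[0.541  0.0782 0.11  ]
```

```bash
python3 -m handwheel '[{"x":0.02,"y":-0.0037,"z":0,"wx":0,"wy":0,"wz":0.4},{"x":0.04,"y":-0.0037,"z":0,"wx":0,"wy":0,"wz":0.4},{"x":0.049,"y":-0.0037,"z":0.01,"wx":0,"wy":0,"wz":0.4},{"x":0.049,"y":-0.0037,"z":0.025,"wx":0,"wy":0,"wz":0.4},{"x":0.049,"y":-0.0037,"z":0.032,"wx":0,"wy":0,"wz":0.4},{"x":0.049,"y":-0.0037,"z":0.034,"wx":0,"wy":0,"wz":0.4},{"x":0.049,"y":-0.0037,"z":0.034,"wx":0,"wy":0,"wz":0.4},{"x":0.049,"y":-0.0037,"z":0.034,"wx":0,"wy":0,"wz":0.4},{"x":0.049,"y":-0.0037,"z":0.034,"wx":0,"wy":0,"wz":0.4}]' && python3 - <<'E'
from h import *
im,K,C=cam("wrist");s=ctrl.get_state()
np.savez("w5.npz",im=im,K=K,C=C);print(s["position"],s["ft_force"])
h=(.5523,.0889,.11);print("hole proj",proj(K,C,h))
save("w5.png",cv2.resize((255*(im[190:270,220:340]/255.)**.7).astype(np.uint8),None,fx=5,fy=5))
E
```

```text
time: 5.93
position: [0.5504, 0.0912, 0.1669]
tool_rot: [3.141, -0.018, 0.002]
ft_force: [0.5, -0.3, -0.8]
grip_width: 0.113
grip_force: 25.0
[0.55043552 0.09132832 0.16689254] [ 0.00675246  0.01541204 -0.93474003]
hole proj [284.05763461 230.37164865]
```

View pics/w5.png

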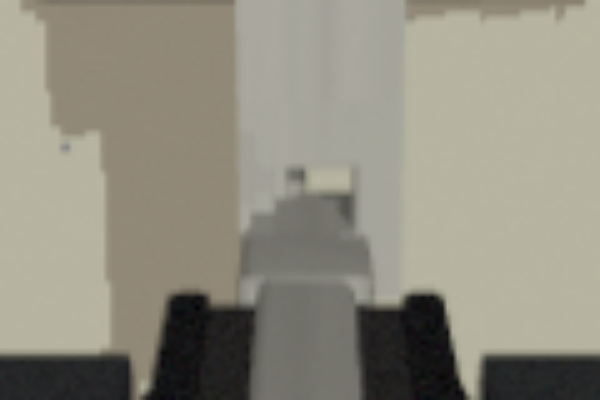

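The crop shows the foot just left (+y) of the hole centre by about 2 px, matching the 2.3 mm y offset in the measured pose. I'll correct for it and feel downwards.

```bash
python3 -m handwheel '[{"x":0,"y":0.0023,"z":0,"wx":0,"wy":0,"wz":0},{"x":0,"y":0.0023,"z":0,"wx":0,"wy":0,"wz":0},{"x":0,"y":0.0023,"z":0.002,"wx":0,"wy":0,"wz":0},{"x":0,"y":0.0023,"z":0.004,"wx":0,"wy":0,"wz":0},{"x":0,"y":0.0023,"z":0.006,"wx":0,"wy":0,"wz":0},{"x":0,"y":0.0023,"z":0.008,"wx":0,"wy":0,"wz":0},{"x":0,"y":0.0023,"z":0.0095,"wx":0,"wy":0,"wz":0},{"x":0,"y":0.0023,"z":0.0095,"wx":0,"wy":0,"wz":0},{"x":0,"y":0.0023,"z":0.0095,"wx":0,"wy":0,"wz":0}]'
```

```text
time: 6.73
position: [0.5499, 0.0891, 0.1563]
tool_rot: [3.142, -0.017, -0.001]
ft_force: [0.0, -0.2, 0.0]
grip_width: 0.114
grip_force: 25.0
```

```bash
python3 -m handwheel '[{"x":0,"y":0,"z":0.001,"wx":0,"wy":0,"wz":0},{"x":0,"y":0,"z":0.002,"wx":0,"wy":0,"wz":0},{"x":0,"y":0,"z":0.003,"wx":0,"wy":0,"wz":0},{"x":0,"y":0,"z":0.004,"wx":0,"wy":0,"wz":0},{"x":0,"y":0,"z":0.004,"wx":0,"wy":0,"wz":0},{"x":0,"y":0,"z":0.004,"wx":0,"wy":0,"wz":0}]'
```

```text
time: 7.23
position: [0.55, 0.0891, 0.1524]
tool_rot: [3.141, -0.017, -0.0]
ft_force: [0.0, 0.5, -0.5]
grip_width: 0.111
grip_force: 25.0
```

```bash
python3 -m handwheel '[{"x":0,"y":0,"z":0.001,"wx":0,"wy":0,"wz":0},{"x":0,"y":0,"z":0.002,"wx":0,"wy":0,"wz":0},{"x":0,"y":0,"z":0.003,"wx":0,"wy":0,"wz":0},{"x":0,"y":0,"z":0.004,"wx":0,"wy":0,"wz":0},{"x":0,"y":0,"z":0.005,"wx":0,"wy":0,"wz":0},{"x":0,"y":0,"z":0.006,"wx":0,"wy":0,"wz":0},{"x":0,"y":0,"z":0.006,"wx":0,"wy":0,"wz":0}]'
```

```text
time: 7.82
position: [0.5504, 0.0888, 0.1467]
tool_rot: [3.141, -0.018, 0.001]
ft_force: [0.2, -1.4, 2.8]
grip_width: 0.111
grip_force: 25.0
```

```bash
python3 -m handwheel '[{"x":0,"y":0,"z":0.001,"wx":0,"wy":0,"wz":0},{"x":0,"y":0,"z":0.002,"wx":0,"wy":0,"wz":0},{"x":0,"y":0,"z":0.003,"wx":0,"wy":0,"wz":0},{"x":0,"y":0,"z":0.004,"wx":0,"wy":0,"wz":0},{"x":0,"y":0,"z":0.005,"wx":0,"wy":0,"wz":0},{"x":0,"y":0,"z":0.006,"wx":0,"wy":0,"wz":0},{"x":0,"y":0,"z":0.007,"wx":0,"wy":0,"wz":0},{"x":0,"y":0,"z":0.008,"wx":0,"wy":0,"wz":0},{"x":0,"y":0,"z":0.009,"wx":0,"wy":0,"wz":0}]'
```

```text
time: 8.57
position: [0.55, 0.0888, 0.1373]
tool_rot: [3.141, -0.017, -0.0]
ft_force: [-0.1, -2.6, 3.0]
grip_width: 0.115
grip_force: 25.0
```

```bash
python3 -m handwheel '[{"x":0,"y":0,"z":0.001,"wx":0,"wy":0,"wz":0},{"x":0,"y":0,"z":0.002,"wx":0,"wy":0,"wz":0},{"x":0,"y":0,"z":0.003,"wx":0,"wy":0,"wz":0},{"x":0,"y":0,"z":0.004,"wx":0,"wy":0,"wz":0},{"x":0,"y":0,"z":0.005,"wx":0,"wy":0,"wz":0},{"x":0,"y":0,"z":0.006,"wx":0,"wy":0,"wz":0},{"x":0,"y":0,"z":0.007,"wx":0,"wy":0,"wz":0},{"x":0,"y":0,"z":0.008,"wx":0,"wy":0,"wz":0},{"x":0,"y":0,"z":0.008,"wx":0,"wy":0,"wz":0}]'
```

```text
time: 9.32
position: [0.55, 0.0888, 0.1291]
tool_rot: [3.141, -0.017, -0.0]
ft_force: [0.6, -3.9, -0.1]
grip_width: 0.115
grip_force: 25.0
```

```bash
python3 -m handwheel '[{"x":0,"y":0,"z":0.0005,"wx":0,"wy":0,"wz":0},{"x":0,"y":0,"z":0.001,"wx":0,"wy":0,"wz":0},{"x":0,"y":0,"z":0.0015,"wx":0,"wy":0,"wz":0},{"x":0,"y":0,"z":0.002,"wx":0,"wy":0,"wz":0},{"x":0,"y":0,"z":0.0025,"wx":0,"wy":0,"wz":0},{"x":0,"y":0,"z":0.0028,"wx":0,"wy":0,"wz":0},{"x":0,"y":0,"z":0.0028,"wx":0,"wy":0,"wz":0}]'
```

```text
time: 9.9
position: [0.55, 0.0891, 0.1265]
tool_rot: [-3.142, 0.017, 0.0]
ft_force: [1.6, -3.8, -0.2]
grip_width: 0.117
grip_force: 25.0
```

```bash
python3 -m handwheel '[{"x":0,"y":0,"z":0.0003,"wx":0,"wy":0,"wz":0},{"x":0,"y":0,"z":0.0006,"wx":0,"wy":0,"wz":0},{"x":0,"y":0,"z":0.0009,"wx":0,"wy":0,"wz":0},{"x":0,"y":0,"z":0.0012,"wx":0,"wy":0,"wz":0},{"x":0,"y":0,"z":0.0015,"wx":0,"wy":0,"wz":0},{"x":0,"y":0,"z":0.0015,"wx":0,"wy":0,"wz":0}]'
```

```text
time: 10.4
position: [0.5501, 0.0892, 0.1259]
tool_rot: [3.141, -0.017, 0.0]
ft_force: [-1.4, -3.1, 5.7]
grip_width: 0.115
grip_force: 25.0
```

```bash
python3 -m handwheel '[{"x":0,"y":0,"z":0.0003,"wx":0,"wy":0,"wz":0},{"x":0,"y":0,"z":0.0006,"wx":0,"wy":0,"wz":0},{"x":0,"y":0,"z":0.001,"wx":0,"wy":0,"wz":0},{"x":0,"y":0,"z":0.001,"wx":0,"wy":0,"wz":0}]'
```

```text
time: 10.73
position: [0.5502, 0.0892, 0.1259]
tool_rot: [3.141, -0.017, 0.001]
ft_force: [-3.0, -4.3, 10.6]
grip_width: 0.116
grip_force: 25.0
```

The head landed hard at TCP z 0.1259, exactly the predicted home height, and took 10.6 N. Now I'll release it.

```bash
python3 -m handwheel '[{"x":0,"y":0,"z":-0.0015,"wx":0,"wy":0,"wz":0},{"x":0,"y":0,"z":-0.0018,"wx":0,"wy":0,"wz":0},{"x":0,"y":0,"z":-0.0018,"wx":0,"wy":0,"wz":0},{"x":0,"y":0,"z":-0.0018,"wx":0,"wy":0,"wz":0},{"x":0,"y":0,"z":-0.0018,"wx":0,"wy":0,"wz":0},{"x":0,"y":0,"z":-0.0018,"wx":0,"wy":0,"wz":0},{"x":0,"y":0,"z":-0.01,"wx":0,"wy":0,"wz":0},{"x":0,"y":0,"z":-0.025,"wx":0,"wy":0,"wz":0},{"x":0,"y":0,"z":-0.025,"wx":0,"wy":0,"wz":0}]' 0.036
python3 - <<'E'
from h import *
im,K,C=cam("wrist");np.savez("w6.npz",im=im,K=K,C=C)
t,K2,C2=cam("top");np.savez("t6.npz",im=t,K=K2,C=C2);s,_,_=cam("scene")
a=(255*(im/255.)**.7).astype(np.uint8)[170:420,130:430]
m=np.zeros((600,800,3),np.uint8);m[:500,:600]=cv2.resize(a,None,fx=2,fy=2)
b=cv2.resize((255*(s[160:240,260:340]/255.)**.7).astype(np.uint8),(200,200));m[:200,600:]=b
c=cv2.resize((255*(t[150:230,200:280]/255.)**.7).astype(np.uint8),(200,200));m[200:400,600:]=c
save("w6.png",m)
E
```

```text
time: 11.48
position: [0.5517, 0.0897, 0.152]
tool_rot: [-3.141, 0.017, -0.007]
ft_force: [0.8, 0.8, 1.8]
grip_width: 0.414
grip_force: 0.0
```

View pics/w6.png

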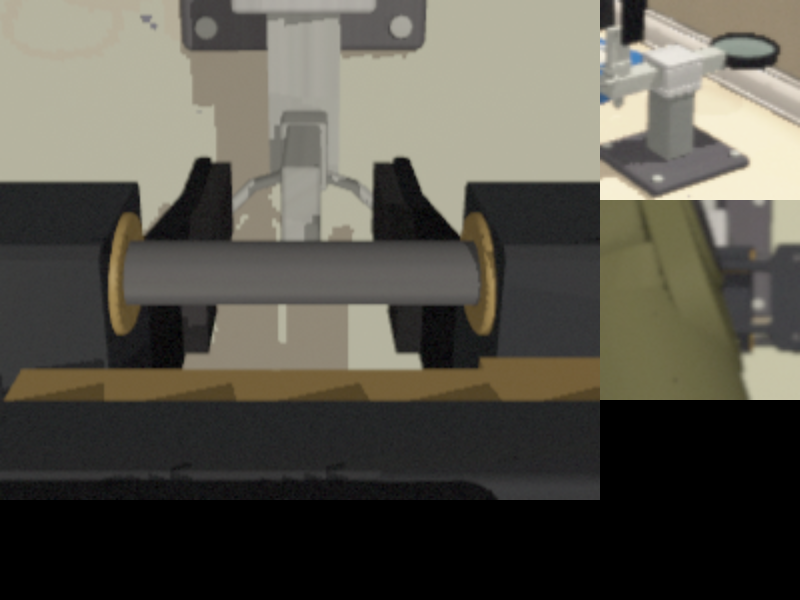

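The crop shows the pin's head down on the bar, with the ring still open between the fingers. Next I'll straddle the bar in front of the pin and press the ring's sides down.

```bash
python3 -m handwheel '[{"x":-0.015,"y":0.0003,"z":0,"wx":0,"wy":0,"wz":0},{"x":-0.034,"y":0.0003,"z":0,"wx":0,"wy":0,"wz":0},{"x":-0.034,"y":0.0003,"z":0,"wx":0,"wy":0,"wz":0},{"x":-0.034,"y":0.0003,"z":0.01,"wx":0,"wy":0,"wz":0},{"x":-0.034,"y":0.0003,"z":0.018,"wx":0,"wy":0,"wz":0},{"x":-0.034,"y":0.0003,"z":0.022,"wx":0,"wy":0,"wz":0},{"x":-0.034,"y":0.0003,"z":0.026,"wx":0,"wy":0,"wz":0},{"x":-0.034,"y":0.0003,"z":0.03,"wx":0,"wy":0,"wz":0},{"x":-0.034,"y":0.0003,"z":0.034,"wx":0,"wy":0,"wz":0},{"x":-0.034,"y":0.0003,"z":0.038,"wx":0,"wy":0,"wz":0}]'
```

```text
time: 12.47
position: [0.5163, 0.0893, 0.1111]
tool_rot: [-3.142, 0.017, -0.0]
ft_force: [-1.0, 0.5, 3.7]
grip_width: 0.414
grip_force: 1.8
```

```bash
python3 -m handwheel '[{"x":0,"y":0,"z":0.003,"wx":0,"wy":0,"wz":0},{"x":0,"y":0,"z":0.006,"wx":0,"wy":0,"wz":0},{"x":0,"y":0,"z":0.009,"wx":0,"wy":0,"wz":0},{"x":0,"y":0,"z":0.012,"wx":0,"wy":0,"wz":0},{"x":0,"y":0,"z":0.014,"wx":0,"wy":0,"wz":0},{"x":0,"y":0,"z":0.015,"wx":0,"wy":0,"wz":0}]'
```

```text
time: 12.97
position: [0.5155, 0.0892, 0.0956]
tool_rot: [3.141, -0.017, -0.002]
ft_force: [-0.7, 0.0, 2.3]
grip_width: 0.416
grip_force: 1.0
```

```bash
python3 -m handwheel '[{"x":0.002,"y":0,"z":0,"wx":0,"wy":0,"wz":0},{"x":0.004,"y":0,"z":0,"wx":0,"wy":0,"wz":0},{"x":0.006,"y":0,"z":0,"wx":0,"wy":0,"wz":0},{"x":0.008,"y":0,"z":0,"wx":0,"wy":0,"wz":0},{"x":0.01,"y":0,"z":0,"wx":0,"wy":0,"wz":0},{"x":0.012,"y":0,"z":0,"wx":0,"wy":0,"wz":0},{"x":0.0135,"y":0,"z":0,"wx":0,"wy":0,"wz":0},{"x":0.0135,"y":0,"z":0,"wx":0,"wy":0,"wz":0}]'
```

```text
time: 13.63
position: [0.5295, 0.0889, 0.0958]
tool_rot: [3.142, -0.017, -0.001]
ft_force: [-3.5, -0.9, -1.6]
grip_width: 0.416
grip_force: 1.5
```

```bash
python3 -m handwheel '[{"x":0.0007,"y":0,"z":0,"wx":0,"wy":0,"wz":0},{"x":0.0014,"y":0,"z":0,"wx":0,"wy":0,"wz":0},{"x":0.002,"y":0,"z":0,"wx":0,"wy":0,"wz":0},{"x":0.0025,"y":0,"z":0,"wx":0,"wy":0,"wz":0},{"x":0.0025,"y":0,"z":0,"wx":0,"wy":0,"wz":0}]'
```

```text
time: 14.05
position: [0.5299, 0.0889, 0.0956]
tool_rot: [3.141, -0.017, -0.007]
ft_force: [-8.8, -0.7, 0.0]
grip_width: 0.412
grip_force: 4.1
```

The push stopped hard at 8.8 N where the ring's stop should be. I'll back straight off and then up.

```bash
python3 -m handwheel '[{"x":-0.005,"y":0,"z":0,"wx":0,"wy":0,"wz":0},{"x":-0.02,"y":0,"z":0,"wx":0,"wy":0,"wz":0},{"x":-0.04,"y":0,"z":0,"wx":0,"wy":0,"wz":0},{"x":-0.05,"y":0,"z":0,"wx":0,"wy":0,"wz":0},{"x":-0.05,"y":0,"z":-0.03,"wx":0,"wy":0,"wz":0},{"x":-0.05,"y":0,"z":-0.07,"wx":0,"wy":0,"wz":0},{"x":-0.05,"y":0,"z":-0.1,"wx":0,"wy":0,"wz":0},{"x":-0.05,"y":0,"z":-0.1,"wx":0,"wy":0,"wz":0},{"x":-0.05,"y":0,"z":-0.1,"wx":0,"wy":0,"wz":0}]'
python3 - <<'E'
from h import *
im,K,C=cam("wrist");s=ctrl.get_state();print(s["time"],s["position"],s["ft_force"])
save("w7.png",im);P=(.5523,.0889)
# level ring side wires would show at y+-26, x -29.5; closed at x -9.5, z .095
for n,p in(("tabtop",(P[0],P[1],.157)),("wireL",(P[0]-.0095,P[1]+.026,.095)),("wireR",(P[0]-.0095,P[1]-.026,.095)),("tip",(P[0]-.0095,P[1],.079))):
    u,v=proj(K,C,p);print(n,u.round(),v.round())
    r=im[int(v)-8:int(v)+9:2,int(u)-12:int(u)+13:2].mean(2).astype(int);print(r)
# tab extent along its centre column
u,v=proj(K,C,(P[0],P[1],.157));print([int(x) for x in im[int(v)-40:int(v)+40:2,int(u)].mean(1)])
E
```

```text
time: 14.8
position: [0.4847, 0.0898, 0.1991]
tool_rot: [3.141, -0.017, 0.013]
ft_force: [-0.2, 0.7, -0.6]
grip_width: 0.413
grip_force: 0.0
14.85 [0.48326683 0.0894896  0.19715403] [-0.24126457 -0.04360806  0.04704969]
tabtop 281.0 131.0
[[ 77  73  76 122 128 130 128 126 126 127 118 114 124]
 [ 75  76  74 123 128 127 125 125 127 128 118 114 124]
 [ 81  76  70 122 125 126 126 128 129 129 118 114 123]
 [ 87  77  69 118 125 127 128 128 128 127 113 115 123]
 [ 80  77  66 118 125 127 128 128 128 127 111 113 124]
 [ 77  76  66 118 127 128 126 127 126 125 110 114 125]
 [ 76  76  66 117 127 127 126 125 123 123 110 114 123]
 [ 76  77  65 116 126 126 125 124 123 124 111 115 124]
 [ 70  76  64 116 125 124 123 124 124 124 112 115 111]]
wireL 246.0 141.0
[[ 94  94  95  95  95  94  94  95  95  94  95  95  94]
 [ 95  95  95  94  95  95  94  94  95  94  95  94  95]
 [ 94  94  95  94  95  94  94  88  89  95  94 100  77]
 [ 95  95  94  94  94  95  77  83  88  88  97  98  57]
 [ 93  94  95  94  95  92  73  97  97  97  97  97 113]
 [ 95  94  94  94  95  94  71  80  82  83  87  88 113]
 [ 95  95  95  94
[... 675 characters left out ...]
9.0
[[ 80  77  66 118 125 127 128 128 128 127 111 113 124]
 [ 77  76  66 118 127 128 126 127 126 125 110 114 125]
 [ 76  76  66 117 127 127 126 125 123 123 110 114 123]
 [ 76  77  65 116 126 126 125 124 123 124 111 115 124]
 [ 70  76  64 116 125 124 123 124 124 124 112 115 111]
 [ 64  63  62 114 123 122 124 123 124 125 113 113 115]
 [ 76  81  64 112 122 123 124 123 124 124 113 115 117]
 [ 73  72  63 112 124 123 124 124 125 126 113  86  83]
 [ 84  83  69 112 124 124 124 126 125 124 113  80  81]]
[126, 126, 126, 127, 126, 126, 125, 126, 126, 120, 121, 113, 128, 129, 130, 129, 128, 125, 126, 128, 128, 126, 126, 125, 123, 124, 124, 124, 124, 117, 121, 140, 140, 139, 140, 140, 140, 140, 140, 139]
```

The ring's side wires show at rows 140–141, as predicted for a closed ring; at 0.15 rad they would be about 4 px lower. The tab's edge also matches a pin fully home, so I'm handing in.

```bash
python3 -c "
from bench import ctrl
print(ctrl.close_job())"
```

```text
the job is handed in; nothing more can be done
None
```

The linchpin is fully home in the bar's hole, its ring is swung closed over the bar's end, and the job was handed in at about 15 s; the hand-in gave no verdict.

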